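# Put the squeegee back in its own slot and lock it in

## Task

Take the wooden squeegee out of the drip stand and put it back, blade first, in its own one of the three leaning storage slots: the one whose label shows a squeegee of its length. Press it fully home past the spring roller without ramming it, then slide that slot's keeper across until it is against its stop, so that its tongue locks in the handle's groove. Leave the ink tub, the tape roll and the ink knife where they are.

Things in the scene. Friction and masses are not known exactly. Their poses are not given: they have to be found in the camera images.
- squeegee: Squeegee upright in the drip stand: wooden handle, black rubber blade below; 110 mm wide (y), 120 mm tall (z), same front and back. Origin: middle of the blade's lower edge, z up the handle. By height: blade 9 mm thick (x), 106 mm wide, to 28 mm; flanks widening to 22 mm thick at 44 mm; 22 mm thick to 64 mm; groove 64 to 76 mm; grip 76 to 120 mm. About 0.22 kg.
- squeegee_grip (a point): Middle of the squeegee's flat grip, 98 mm above its origin: 22 mm thick, 110 mm wide, 44 mm tall. Just below the grip a groove 5 mm deep and 12 mm tall runs along both faces.
- stand: Grey drip stand fixed on the bench; its upright pocket holds the squeegee's lower part loosely. Origin: underside centre. Base 70 x 155 x 8 mm; pocket 25 mm (x) by 118 mm (y) inside, floor 8 mm and rim 50 mm above the bench.
- slot_middle: Empty aluminium pocket, the middle-sized of three (they swap places); inside 117 mm along y, 25 mm along x, 65 mm deep, walls 6 mm. Origin: centre of inner floor. z: out of the mouth, leaning 25 degrees from vertical away from the robot; x: to its back wall, nearer the robot; y: its width. The squeegee's own slot: when home, their origins and z axes coincide (either face to the back).
- slot_roller (a point): Middle of a sprung steel roller in the middle slot's front wall, 54 mm above its floor. It presses the handle on the back wall with 5 to 6 N, so the squeegee will not drop home by itself: it takes a steady push of some 5 to 15 N, rising steeply when the blade meets the floor.
- slot_label (a point): Paper label low in front of the middle slot, with the true-size silhouette (wood and black) of a squeegee 110 mm wide. The other two slots have such labels too.
- slot_narrow: Empty aluminium pocket, the narrowest of three (they swap places); inside 93 mm along y, 25 mm along x, 65 mm deep, walls 6 mm. Origin: centre of inner floor. z: out of the mouth, leaning 25 degrees from vertical away from the robot; x: to its back wall, nearer the robot; y: its width. Too narrow for this squeegee; its label shows one 86 mm wide. Its keeper is fixed.
- slot_wide: Empty aluminium pocket, the widest of three (they swap places); inside 141 mm along y, 25 mm along x, 65 mm deep, walls 6 mm. Origin: centre of inner floor. z: out of the mouth, leaning 25 degrees from vertical away from the robot; x: to its back wall, nearer the robot; y: its width. Too wide for this squeegee; its label shows one 134 mm wide. Its keeper is fixed.
- keeper (a joint): Travel (m) of the middle slot's keeper, a dark steel carriage on a rail along the front of the mouth. 0: open, at the slot's +y end (the robot's right); it slides to the slot's -y; 0.040: its stop. About 2 N of friction, stays where left. Its tongue enters the squeegee's groove from about 0.015 on, and is blocked there unless the squeegee is home within some 3 mm.
- keeper_knob (a point): Centre of the keeper's black knob, a cylinder 16 mm across, 30 mm long, parallel to the slot's z, 73 to 103 mm above the slot floor; in slot axes x = -33 mm, y = +87.5 mm at joint 0. Moves with the keeper. The steel carriage under it is 35 mm long (y).
- ink_tub: Closed white ink tub, 80 mm across, 85 mm tall, bystander. Origin: underside centre.
- tape_roll: Roll of tape lying flat, 90 mm across, 24 mm tall, bystander. Origin: underside centre.
- ink_knife: Ink spatula lying on the bench along its x, bystander.
Mind the look-alikes: they are no part of the job. What is shaped like the part that bears slot_middle but yellow is not meant.

How it is judged:
On the way, in this order (a step that is already met when the one before it is completed fails the run):
1. the squeegee is fully home in its own slot while the keeper is still open (z of squeegee in the frame of slot_middle between -0.003 and 0.004 m and x of squeegee in the frame of slot_middle between -0.007 and 0.007 m and y of squeegee in the frame of slot_middle between -0.007 and 0.007 m and angle between the z axis of squeegee and the z axis of slot_middle, either way round below 0.08 rad and value of joint keeper below 0.02 m), for 0.2 s.
2. the keeper is against its stop (value of joint keeper above 0.037 m), for 0.2 s.
At the end, for the whole second after the job is handed in: The squeegee is at rest blade first in the middle-sized slot: its blade within 4 mm of the slot floor, within 7 mm of the slot's middle both ways and 0.08 rad of its lean; the keeper is within 3 mm of its stop (z of squeegee in the frame of slot_middle between -0.003 and 0.004 m and x of squeegee in the frame of slot_middle between -0.007 and 0.007 m and y of squeegee in the frame of slot_middle between -0.007 and 0.007 m and angle between the z axis of squeegee and the z axis of slot_middle, either way round below 0.08 rad and value of joint keeper above 0.037 m and linear speed of squeegee below 0.01 m/s); the robot touches nothing.
It fails at once if the squeegee is rammed into its slot (over 60 N between it and the holder) (contact force between squeegee and slot_middle above 60 N).
It fails at once if the ink tub is moved more than 30 mm (distance of ink_tub from where it was at the start of the episode above 0.03 m).
It fails at once if the tape roll is moved more than 30 mm (distance of tape_roll from where it was at the start of the episode above 0.03 m).
It fails at once if the ink knife is moved more than 30 mm (distance of ink_knife from where it was at the start of the episode above 0.03 m).
It also fails if it takes over 58 s, if anything falls off the work surface, if the arm or the gripper's body presses on something with over 40 N, if the wrist force passes 120 N, or if a joint passes its speed limit or range.

## Robot

A 6-joint arm with a two-finger parallel gripper is mounted at the origin on the work surface. World frame = base frame: x ahead of the robot, y to its left, z up, the work surface at z = 0. Lengths are in m, angles in rad, forces in N, time in s.
With the tool pointing down it reaches from about 0.3 to 0.875 m from the base axis. Payload 6.4 kg.
Tool frame: the origin (TCP) lies midway between the tips of the shut fingers; the grasp point (between the pads) lies 19 mm behind it; z points along the fingers, y is the line along which they close (so a half turn about z gives the same grasp; the last joint's range is limited). The gripper opens to 85 mm and grips with 20 to 120 N. Pads are 22 mm wide; open, the fingers measure 114 mm over their backs; the gripper's body (76 mm by 85 mm) begins 54 mm behind the grasp point. The pads swing forward as they close: fully open they stand 13 mm farther back than shut.
Start: joints at [-1.335, 0.181, 1.607, -0, 1.354, -0.206], TCP at [0.246, -0.52, 0.231] pointing down, gripper open.
Joint ranges: [-2.99, 2.99], [-0.89, 2.07], [0.3, 2.58], [-1.14, 4.28], [0, 2.63], [-3.12, 3.12]. Speed limits (rad/s): [2.57, 2.57, 3.01, 3.14, 3.14, 3.14].

## Interface

Orientations are given as a unit quaternion [w, x, y, z].
In Python, from bench import * gives the robot as it stands.
- The arm moves only by the tool play_rows, never from a script. Its argument "plan" is a list of rows, each a list of 3 entries, a list of its own where there are three numbers: the finger opening in mm, from 0 to 85.4, then the shift along the tool's x, y, z normalised to -1 to 1, where 1 is 40 cm, then the turn about the tool's z normalised to -1 to 1, where 1 is pi rad. A call has 1 to 10 rows; each row is the pose to reach, as a shift and turn from the pose commanded when the call began, along the tool's axes at that moment, turning the shorter way round; what a row does not reach only later rows make up. A row lasts 1/10 s, in which the tool goes at most 50 mm and 8.59 degrees, less where a joint would pass 70% of its speed; a pose out of reach is approached as far as the arm can. A call with a number of a shift or a turn outside -1 to 1 is refused whole. A call with a gripper value outside its range is refused whole. The fingers move at their own pace and stop on an object; the grip force is fixed at half the most. Time passes only in rows, so rows that repeat a pose let the fingers close. It gives the time, the measured TCP pose, the force, the opening and the grip force at its end, in the units of the state.
- get_obs(): the state, without advancing time (a new reading comes with each control period).
- camera(name): name is "scene" or "top" or "wrist"; returns a dict with "image" (480x640x3 uint8, red, green, blue), "range_z" (480x640 float32, m along the optical axis (not along the pixel's ray), 0 where there is no reading), "intrinsics" (3x3 intrinsics, pixels), "rvec" (rotation vector, rad) and "tvec" (3), from world to camera coordinates, as OpenCV has them; the wrist camera has in their place "T_tool_cam" (4x4, takes a point from camera to tool coordinates, whose origin is the TCP and whose axes are the flange's). Camera axes: x right, y down, z forward; pixel columns grow to the right and rows downward; lengths in m; the calibration is good to about 2 mm. A picture is of the moment at which its call begins: read the wrist's pose just before it.
- hand_in(): hands the job in; it is judged then, once.
Trained networks look in a picture, given as the dict that the camera call returned (one of the last four; its "shot" number tells which), for a name from the list of things; names that differ only in an ending like _2 or _b are one class to them, and where a whole thing is asked for, a point or a joint stands for the part that bears it (a point fixed in the world has none). Each returns a list of dicts, best first, with "conf" (0 to 1); they miss things now and then, are a little off and sometimes report something else, mostly with a low value. They report only what shows in the picture. A call takes as long as a camera call. They do not tell look-alikes from the thing itself.
- search_frame(picture, label): "rect" ([centre column, centre row, width, height] in pixels, round what is visible of it).
- masks_of(picture, label): "mask" (480x640 bool, what is visible of it) and "rect" ([centre column, centre row, width, height] in pixels, round what is visible of it).
The state is a dict: "time_s": time; "q": joint angles; "dq": joint speeds; "joint_efforts": joint torques, N m; "eef_pos": TCP position; "eef_rot": TCP orientation; "wrist_force": force on the tool from outside, world axes, zero at the start; "torque": the same for the moment, N m; "opening": opening from 0.0 (shut) to 1.0 (fully open); "grasp_force": force on a finger pad.
Only numpy, scipy, OpenCV 4.12 (cv2) and the standard library are available. Lean on these libraries where they do the work, as an engineer would, in place of code of your own. Each camera call takes 0.05 s, during which the arm holds its last target. There are 200 camera calls.

## Working session

There is one attempt and no reset: what is moved stays moved. The work goes in short steps, Python scripts to look and compute and a tool call to move; the robot and the scene stay as the last step left them, time stands still between calls to the robot, and variables do not carry over. Pictures are saved under pics/ and viewed, at most 10 in all, crops included, and the job is handed in when it is done.

Besides the shell and the picture viewer there is one more tool, called after "Call:" in YAML: its name, and indented under it one key for each argument. play_rows: Moves the arm, as the interface text tells. Its arguments: {"type":"object","properties":{"plan":{"type":"array","items":{"type":"array"}}},"required":["plan"]}

```bash
mkdir -p pics; cat > h.py <<'E'
from bench import *
import numpy as np, cv2
from scipy.spatial.transform import Rotation as R
def cloud(p):
    K=p["intrinsics"];z=p["range_z"];v,u=np.indices(z.shape)
    c=np.stack([(u-K[0,2])/K[0,0]*z,(v-K[1,2])/K[1,1]*z,z],-1)
    if "rvec" in p:
        M=cv2.Rodrigues(np.array(p["rvec"],float))[0];return (c-np.array(p["tvec"]).ravel())@M
    o=p["obs"];T=p["T_tool_cam"];t=c@T[:3,:3].T+T[:3,3]
    q=o["eef_rot"];return t@R.from_quat([q[1],q[2],q[3],q[0]]).as_matrix().T+o["eef_pos"]
def save(p,n): cv2.imwrite("pics/"+n+".png",cv2.cvtColor(p["image"],cv2.COLOR_RGB2BGR))
E
python3 - <<'E'
from h import *
o=get_obs();print({k:np.round(v,3) for k,v in o.items()})
for n in ["scene","top"]:
    p=camera(n);save(p,n);C=cloud(p)
    np.savez("pics/"+n+".npz",C=C,img=p["image"],K=p["intrinsics"],r=p["rvec"],t=p["tvec"])
    for l in ["squeegee","stand","slot_middle","slot_narrow","slot_wide","keeper","keeper_knob","ink_tub","tape_roll","ink_knife"]:
        for d in masks_of(p,l)[:2]:
            m=d["mask"]&(p["range_z"]>0);X=C[m]
            print(n,l,round(d["conf"],2),np.round(d["rect"]),m.sum(),np.round(np.median(X,0),3),np.round(np.percentile(X,[2,98],axis=0),3).tolist() if m.sum() else "")
E
```

```text
{'time_s': np.float64(0.0), 'q': array([-1.335,  0.182,  1.608, -0.   ,  1.354, -0.206]), 'dq': array([ 0.   ,  0.   , -0.   , -0.   , -0.   , -0.003]), 'joint_efforts': array([ 0.0000e+00, -4.4487e+01, -3.5134e+01, -0.0000e+00,  9.0000e-03,
        0.0000e+00]), 'eef_pos': array([ 0.246, -0.519,  0.23 ]), 'eef_rot': array([-0.001,  0.976,  0.219, -0.   ]), 'wrist_force': array([-0.247,  0.381,  0.043]), 'torque': array([-0.017, -0.041,  0.009]), 'grasp_force': np.float64(0.0), 'opening': np.float64(0.997)}
scene squeegee 0.67 [299. 222.  37.  31.] 840 [ 0.452 -0.026  0.103] [[0.425, -0.078, 0.046], [0.471, 0.028, 0.133]]
scene stand 0.83 [298. 238.  55.  32.] 792 [ 0.464 -0.027  0.017] [[0.434, -0.098, 0.002], [0.491, 0.047, 0.055]]
scene stand 0.38 [390. 256.  49.  28.] 863 [0.599 0.209 0.078] [[0.553, 0.132, 0.029], [0.636, 0.274, 0.106]]
scene slot_middle 0.9 [225. 282.  64.  24.] 1042 [ 0.595 -0.249  0.076] [[0.553, -0.331, 0.028], [0.629, -0.167, 0.107]]
scene slot_middle 0.21 [296. 223.  37.  37.] 859 [ 0.452 -0.027  0.102] [[0.378, -0.079, 0.003], [0.471, 0.027, 0.133]]
scene
[... 2174 characters left out ...]
302, 0.111]]
top keeper_knob 0.7 [455. 292.  20.  18.] 228 [ 0.372 -0.347  0.09 ] [[0.356, -0.367, 0.055], [0.396, -0.332, 0.113]]
top keeper_knob 0.67 [440. 201.  13.  18.] 219 [ 0.61  -0.318  0.089] [[0.591, -0.335, 0.007], [0.636, -0.302, 0.112]]
top ink_tub 0.9 [483. 234.  36.  35.] 857 [ 0.531 -0.429  0.082] [[0.497, -0.468, 0.007], [0.568, -0.4, 0.092]]
top ink_tub 0.53 [416. 211.  68.  38.] 1599 [ 0.583 -0.245  0.076] [[0.547, -0.332, 0.03], [0.625, -0.167, 0.105]]
top tape_roll 0.9 [153. 239.  36.  34.] 498 [0.527 0.468 0.021] [[0.48, 0.42, -0.004], [0.566, 0.513, 0.031]]
top ink_knife 0.97 [193. 316.  39. 102.] 1166 [0.369 0.346 0.006] [[0.181, 0.298, -0.004], [0.435, 0.393, 0.024]]
```

```bash
python3 - <<'E'
import cv2,numpy as np
a=cv2.imread("pics/top.png")[170:350,130:530];b=cv2.imread("pics/scene.png")[170:320,130:500]
a=cv2.resize(a,(640,288),interpolation=3);b=cv2.resize(b,(640,260),interpolation=3)
cv2.imwrite("pics/ab.png",np.vstack([a,b]))
E
```

```text
(no output)
```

View pics/ab.png

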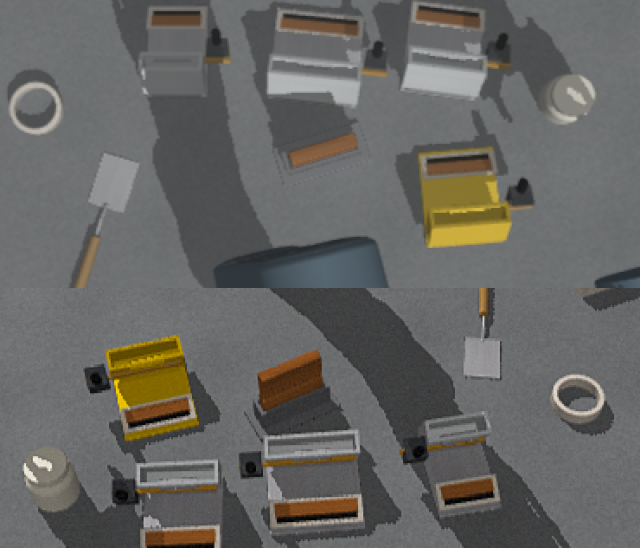

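```bash
python3 - <<'E'
from h import *
p=camera("wrist");print(np.round(p["T_tool_cam"],3),p["intrinsics"])
for n in ["top","scene"]:
    C=np.load("pics/%s.npz"%n)["C"]
    def box(lo,hi): return C[np.all((C>lo)&(C<hi),-1)]
    S=box([.40,-.1,.122],[.49,.05,.14]);print(n,"sq",len(S),cv2.minAreaRect(S[:,:2].astype(np.float32)*1000),S[:,2].mean())
    M=box([.53,-.36,.02],[.72,-.13,.13]);
    for y0 in (-.30,-.25,-.2):
        B=M[abs(M[:,1]-y0)<.006];B=B[np.argsort(B[:,0])];print(y0,(B[:,[0,2]]*1000).round().astype(int).tolist()[::2])
E
```

```text
[[-0.001 -0.957 -0.29   0.073]
 [ 1.    -0.001 -0.002 -0.   ]
 [ 0.002 -0.29   0.957 -0.142]
 [ 0.     0.     0.     1.   ]] [[343.41596097   0.         315.21446639]
 [  0.         343.41596097 236.40607204]
 [  0.           0.           1.        ]]
top sq 351 ((443.9627685546875, -27.618453979492188), (22.275049209594727, 108.6989974975586), 17.243377685546875) 0.12822947370455412
-0.3 [[572, 95], [577, 97], [583, 93], [587, 84], [589, 86], [592, 55], [592, 84], [594, 60], [594, 88], [595, 86], [597, 59], [598, 85], [598, 82], [599, 60], [601, 63], [602, 90], [604, 92], [605, 73], [607, 61], [608, 84], [610, 61], [610, 89], [612, 81], [613, 86], [616, 58], [617, 68], [619, 85], [621, 87], [625, 81], [651, 29], [653, 34], [656, 33], [657, 32], [659, 33], [662, 33], [663, 28], [666, 28], [666, 26], [667, 34], [668, 30], [669, 36], [674, 29], [675, 25], [676, 29], [677, 26], [680, 27], [684, 20], [687, 20]]
-0.25 [[542, 23], [543, 34], [544, 31], [546, 36], [546, 32], [548, 41], [548, 35], [550, 44], [550, 43], [551, 38], [553, 45], [553, 43], [553, 39], [554, 56], [555, 50], [556, 5
[... 3478 characters left out ...]
, 44], [565, 51], [567, 38], [568, 58], [569, 33], [570, 28], [571, 61], [572, 36], [574, 28], [576, 72], [576, 91], [577, 76], [582, 94], [584, 95], [584, 91], [585, 102], [585, 93], [589, 98], [602, 79], [606, 62], [608, 61], [608, 84], [610, 69], [610, 68], [611, 54], [611, 57], [611, 84], [612, 82], [612, 80], [614, 60], [614, 82], [615, 67], [617, 77], [665, 33], [667, 34], [668, 31], [671, 33], [671, 40], [673, 33], [675, 32], [676, 33], [676, 35], [677, 37], [678, 32], [679, 34], [680, 31], [681, 32], [683, 36], [684, 32], [685, 28], [687, 26], [688, 25], [689, 25], [690, 32], [692, 27], [693, 31], [693, 26], [694, 22], [696, 27], [698, 23], [699, 20], [702, 25], [703, 24], [706, 20]]
```

Call:
play_rows:
  plan:
    - [85,[0.99,-0.5,-0.125],-0.455]
    - [85,[0.99,-0.5,-0.125],-0.455]
    - [85,[0.99,-0.5,-0.125],-0.455]
    - [85,[0.99,-0.5,-0.125],-0.455]
    - [85,[0.99,-0.5,-0.125],-0.455]
    - [85,[0.99,-0.5,-0.125],-0.455]
    - [85,[0.99,-0.5,-0.125],-0.455]
    - [85,[0.99,-0.5,-0.125],-0.455]
    - [85,[0.99,-0.5,-0.125],-0.455]
    - [85,[0.99,-0.5,-0.125],-0.455]

```text
time_s: 2.15
eef_pos: [0.5212, -0.1651, 0.2824]
eef_rot: [0.001, 0.589, 0.808, 0.001]
wrist_force: [-1.6, -0.8, 0.6]
opening: 0.994
grasp_force: 0.0
```

Call:
play_rows:
  plan:
    - [85,[0,0,0],0]
    - [85,[0,0,0],0]
    - [85,[0,0,0],0]

```text
time_s: 2.45
eef_pos: [0.5178, -0.1705, 0.2811]
eef_rot: [-0.0, 0.595, 0.804, -0.0]
wrist_force: [-0.2, -0.1, -0.3]
opening: 0.994
grasp_force: 0.0
```

```bash
python3 - <<'E'
from h import *
o=get_obs();print(o["eef_pos"],o["eef_rot"],o["q"],o["time_s"],np.abs(o["dq"]).max())
p=camera("wrist");p["obs"]=o;save(p,"w1");C=cloud(p);np.savez("pics/w1.npz",C=C,img=p["image"])
for l in ["squeegee","slot_middle","keeper_knob"]:
    for d in masks_of(p,l)[:2]:
        m=d["mask"]&(p["range_z"]>0);X=C[m];print(l,round(d["conf"],2),np.round(d["rect"]),np.round(np.median(X,0),3))
E
```

```text
[ 0.51779392 -0.17048538  0.28108862] [-1.93120244e-04  5.94615365e-01  8.04010274e-01 -1.00512828e-04] [-5.35787648e-01  7.53544738e-02  1.62322365e+00 -1.62372847e-04
  1.44341907e+00 -8.32988943e-01] 2.45 0.006769938939675707
squeegee 0.75 [281.  53.  41. 103.] [ 0.452 -0.047  0.127]
squeegee 0.67 [415.  99. 143. 196.] [ 0.569 -0.031  0.077]
slot_middle 0.81 [358. 289. 108. 177.] [ 0.58  -0.237  0.076]
slot_middle 0.77 [132. 254.  63. 174.] [ 0.332 -0.281  0.074]
keeper_knob 0.75 [144. 317.  38.  51.] [ 0.37  -0.34   0.086]
keeper_knob 0.69 [416.  99. 141. 198.] [ 0.569 -0.031  0.077]
```

View pics/w1.png

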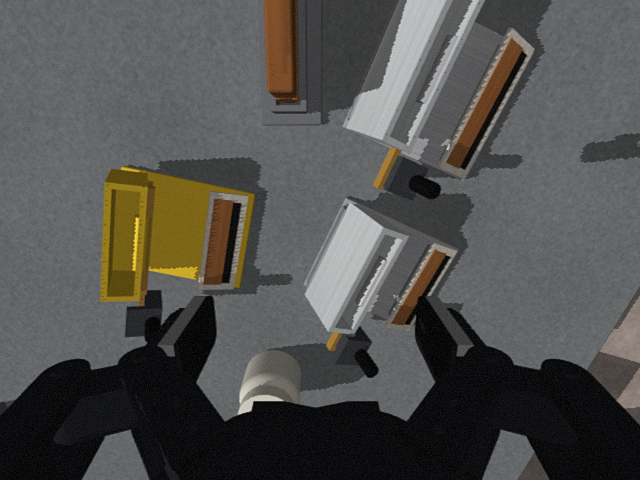

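```bash
cat > fit.py <<'E'
from h import *
from scipy.optimize import least_squares
a=np.radians(25)
def frame(yaw):
    xs=np.array([-np.cos(a),0,np.sin(a)]);zs=np.array([np.sin(a),0,np.cos(a)]);ys=np.cross(zs,xs)
    return R.from_euler("z",yaw).as_matrix()@np.stack([xs,ys,zs],1)
def bx(P,c,h):
    q=abs(P-c)-h;return np.linalg.norm(np.maximum(q,0),axis=1)+np.minimum(q.max(1),0)
def loc(v,X): return (X-v[:3])@frame(v[3])
def res(v,X):
    P=loc(v,X)
    o=bx(P,np.array([0,0,.0295]),np.array([.0185,.0645,.0355]));i=bx(P,np.array([0,0,.05]),np.array([.0125,.0585,.05]))
    b=np.maximum(o,-i);k=np.maximum(np.hypot(P[:,0]+.033,P[:,1]-.0875)-.008,abs(P[:,2]-.088)-.015)
    return np.minimum(b,k)
def fit(C):
    X=C[np.all((C>[.53,-.37,.055])&(C<[.66,-.14,.14]),-1)];v=np.array([.558,-.248,.038,-.1])
    for t in (.02,.008,.005,.004):
        P=loc(v,X);Y=X[(abs(res(v,X))<t)]
        v=least_squares(res,v,args=(Y,),loss="soft_l1",f_scale=.0015).x
    return v,len(Y),abs(res(v,Y)).mean()
if __name__=="__main__":
    for n in ["w1","top","scene"]:
        print(n,*[np.round(q,4) for q in fit(np.load("pics/%s.npz"%n)["C"])])
    C=np.load("pics/w1.npz")["C"];S=C[np.all((C>[.40,-.1,.122])&(C<[.49,.05,.14]),-1)]
    print(cv2.minAreaRect(S[:,:2].astype(np.float32)*1000),S[:,2].mean(),len(S))
    np.set_printoptions(suppress=True);print(np.round(frame(-.1),3))
E
python3 fit.py
```

```text
w1 [ 0.5665 -0.227   0.0292 -0.1307] 6490 0.0006
top [ 0.5667 -0.2286  0.0328 -0.1323] 1057 0.0015
scene [ 0.5711 -0.2278  0.0341 -0.1814] 550 0.0016
((450.3315124511719, -47.75849533081055), (22.277263641357422, 65.0318374633789), 17.1096248626709) 0.12713262232952882 2658
[[-0.902 -0.1    0.421]
 [ 0.09  -0.995 -0.042]
 [ 0.423  0.     0.906]]
```

Call:
play_rows:
  plan:
    - [85,[0.398,-0.072,0.05],0]
    - [85,[0.398,-0.072,0.05],0]
    - [85,[0.398,-0.072,0.05],0]
    - [85,[0.398,-0.072,0.1],0]
    - [85,[0.398,-0.072,0.2],0]
    - [85,[0.398,-0.072,0.3],0]
    - [85,[0.398,-0.072,0.4],0]
    - [85,[0.398,-0.072,0.44],0]
    - [85,[0.398,-0.072,0.477],0]
    - [85,[0.398,-0.072,0.477],0]

```text
time_s: 3.65
eef_pos: [0.442, -0.026, 0.0886]
eef_rot: [-0.002, 0.594, 0.805, -0.001]
wrist_force: [-0.8, -0.7, 0.2]
opening: 0.996
grasp_force: 0.0
```

Call:
play_rows:
  plan:
    - [10,[0,0,0],0]
    - [10,[0,0,0],0]
    - [10,[0,0,0],0]
    - [10,[0,0,0],0]
    - [10,[0,0,0],0]
    - [10,[0,0,0],0]
    - [10,[0,0,0],0]
    - [10,[0,0,0],0]

```text
time_s: 4.45
eef_pos: [0.4444, -0.0263, 0.0913]
eef_rot: [0.001, 0.593, 0.805, 0.0]
wrist_force: [-0.6, 1.0, 6.9]
opening: 0.249
grasp_force: 59.7
```

Call:
play_rows:
  plan:
    - [10,[0,0,-0.06],0]
    - [10,[0,0,-0.16],0]
    - [10,[0,0,-0.28],0]
    - [10,[-0.1,0.03,-0.37],0.02]
    - [10,[-0.2,0.07,-0.397],0.05]
    - [10,[-0.32,0.11,-0.397],0.08]
    - [10,[-0.44,0.15,-0.397],0.11]
    - [10,[-0.54,0.18,-0.397],0.136]
    - [10,[-0.596,0.196,-0.35],0.136]
    - [10,[-0.596,0.196,-0.3],0.136]

```text
time_s: 5.45
eef_pos: [0.5902, -0.234, 0.2093]
eef_rot: [0.001, 0.751, 0.66, -0.0]
wrist_force: [-0.8, -0.0, -2.3]
opening: 0.249
grasp_force: 59.8
```

Call:
play_rows:
  plan:
    - [10,[0,0,0],0]
    - [10,[0,0,0],0]
    - [10,[0,0,0],0]

```text
time_s: 5.75
eef_pos: [0.5894, -0.2303, 0.2116]
eef_rot: [0.001, 0.75, 0.661, 0.0]
wrist_force: [0.2, 0.1, -2.0]
opening: 0.246
grasp_force: 59.6
```

```bash
python3 - <<'E'
from h import *
import fit
o=get_obs();print(o["eef_pos"],o["eef_rot"],o["wrist_force"],o["torque"])
q=o["eef_rot"];print(np.degrees(2*np.arctan2(q[2],q[1]))-90)
p=camera("wrist");p["obs"]=o;C=cloud(p);save(p,"w2");print("w",*[np.round(t,4) for t in fit.fit(C)])
p=camera("top");C=cloud(p);S=C[np.all((C>[.53,-.32,.2])&(C<[.65,-.14,.245]),-1)];print(len(S),S.mean(0) if len(S) else "")
p=camera("scene");save(p,"s2");a=p["image"][200:330,140:320];cv2.imwrite("pics/s2c.png",cv2.resize(a[:,:,::-1],(720,520),interpolation=3))
C=cloud(p);np.savez("pics/s2.npz",C=C)
E
```

```text
[ 0.58944253 -0.23031951  0.21162521] [5.90832857e-04 7.50291421e-01 6.61106942e-01 2.11497177e-04] [ 0.15873025  0.08923447 -1.99430573] [ 0.05593176  0.05545547 -0.09751608]
-7.231281646897187
w [ 0.5611 -0.2275  0.0318 -0.1364] 1737 0.0007
92 [ 0.5804861  -0.2239734   0.22907487]
```

View pics/s2c.png

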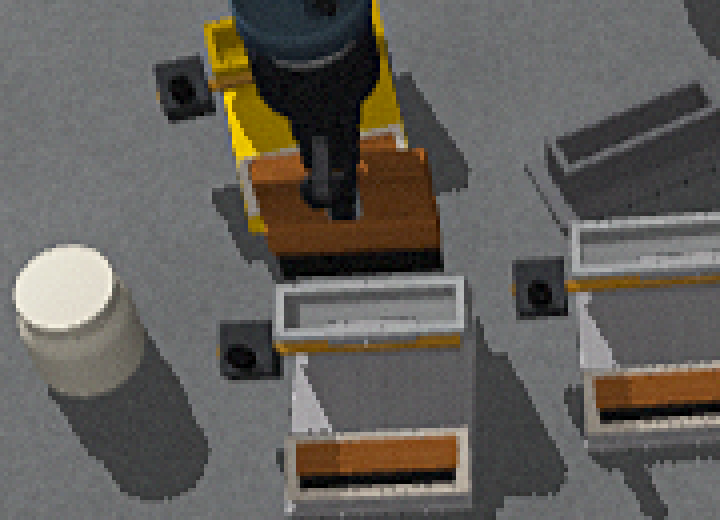

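View pics/w2.png

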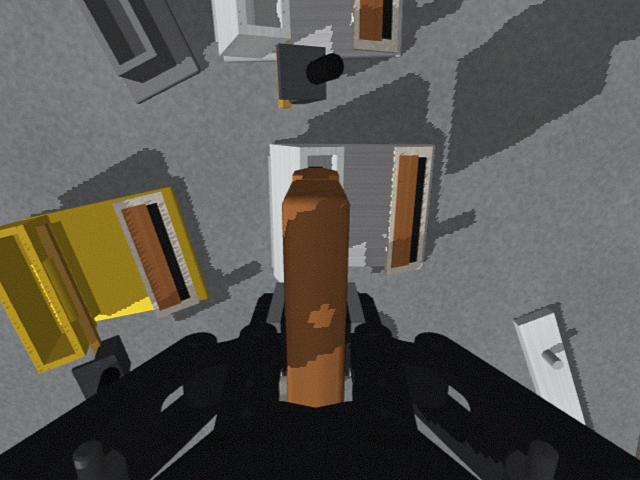

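```bash
python3 - <<'E'
from h import *
import fit
v=np.array([.5665,-.2275,.030,-.132])
for n in ["w1","top","scene","s2"]:
    C=np.load("pics/%s.npz"%n)["C"];P=fit.loc(v,C.reshape(-1,3))*1000
    m=(abs(P[:,1])<45)
    A=P[m&(abs(P[:,2]-45)<12)&(abs(P[:,0])<60)];print(n,"wall x hist",np.histogram(A[:,0],np.arange(-40,30,2))[0].tolist())
    print("  rim hist", [ (x,round(np.median(Z),1),len(Z)) for x in range(-30,26,3) for Z in [P[m&(abs(P[:,0]-x)<1.5)&(P[:,2]>-5)&(P[:,2]<100)][:,2]] if len(Z)>3])
    K=P[(abs(P[:,1]-87)<12)&(abs(P[:,0]+33)<15)&(P[:,2]>78)&(P[:,2]<112)];print("  knob",len(K),np.percentile(K,[2,50,98],axis=0).round(1).tolist() if len(K) else "")
    E=P[(abs(P[:,0])<18)&(P[:,2]>50)&(P[:,2]<70)&(abs(P[:,1])<75)];print("  y ext",np.percentile(E[:,1],[1,99]).round(1))
E
```

```text
w1 wall x hist [0, 0, 0, 0, 0, 0, 0, 0, 0, 0, 0, 0, 10, 544, 41, 228, 23, 0, 0, 0, 0, 0, 0, 0, 0, 0, 0, 0, 533, 601, 0, 0, 0, 0]
  rim hist [(-18, np.float64(64.1), 130), (-15, np.float64(63.6), 271), (-12, np.float64(54.5), 903), (-9, np.float64(55.0), 339), (-6, np.float64(54.3), 4), (12, np.float64(64.1), 78), (15, np.float64(64.2), 178), (18, np.float64(34.6), 3084), (21, np.float64(-4.3), 24)]
  knob 353 [[-38.6, 76.0, 79.1], [-28.5, 80.4, 94.2], [-25.2, 89.5, 102.8]]
  y ext [-64.2  66.3]
top wall x hist [0, 0, 0, 0, 0, 0, 0, 0, 0, 0, 1, 8, 32, 46, 35, 16, 2, 1, 0, 0, 0, 0, 0, 1, 0, 0, 7, 29, 62, 50, 15, 5, 1, 0]
  rim hist [(-21, np.float64(62.5), 8), (-18, np.float64(59.8), 30), (-15, np.float64(51.2), 106), (-12, np.float64(53.0), 118), (-9, np.float64(58.1), 46), (-6, np.float64(58.9), 16), (9, np.float64(60.5), 5), (12, np.float64(60.4), 31), (15, np.float64(32.4), 169), (18, np.float64(35.2), 256), (21, np.float64(28.3), 106), (24, np.float64(38.7), 11)]
  knob 60 [[-39.2, 78.0, 79.4], [-28.6, 84.0, 97.7], [-20.4, 92.4, 106.2]]
  y ext [-62.5  66.4]
scene wall x hist [0, 
[... 579 characters left out ...]
02.6], [-21.4, 96.6, 110.2]]
  y ext [-64.5  64.2]
s2 wall x hist [0, 0, 0, 0, 0, 0, 6, 27, 26, 11, 12, 0, 0, 0, 3, 4, 0, 0, 0, 0, 0, 0, 0, 0, 0, 7, 27, 1, 0, 1, 0, 0, 0, 0]
  rim hist [(-27, np.float64(39.5), 24), (-24, np.float64(42.9), 61), (-21, np.float64(57.5), 39), (-18, np.float64(64.1), 52), (-15, np.float64(66.3), 36), (-12, np.float64(63.6), 23), (-9, np.float64(58.0), 14), (-3, np.float64(2.4), 8), (0, np.float64(1.4), 28), (3, np.float64(3.0), 31), (6, np.float64(1.7), 34), (9, np.float64(2.6), 32), (12, np.float64(32.0), 127), (15, np.float64(66.0), 45), (18, np.float64(65.2), 29)]
  knob 41 [[-41.0, 76.0, 78.4], [-34.9, 82.7, 102.0], [-21.4, 96.6, 109.3]]
  y ext [-64.5  63.4]
```

Call:
play_rows:
  plan:
    - [10,[0,0.002,0.04],0]
    - [10,[0,0.002,0.08],0]
    - [10,[0,0.002,0.1],0]
    - [10,[0,0.002,0.115],0]
    - [10,[0,0.002,0.13],0]
    - [10,[0,0.002,0.14],0]
    - [10,[0,0.002,0.145],0]
    - [10,[0,0.002,0.145],0]

```text
time_s: 6.7
eef_pos: [0.5899, -0.2308, 0.1524]
eef_rot: [-0.0, 0.751, 0.661, -0.0]
wrist_force: [-0.5, -0.6, -1.5]
opening: 0.248
grasp_force: 59.7
```

Call:
play_rows:
  plan:
    - [10,[0,0,0.01],0]
    - [10,[0,0,0.01],0]
    - [26,[0,0,0.01],0]
    - [30,[0,0,0.01],0]
    - [34,[0,0,0.01],0]
    - [34,[0,0,0.01],0]
    - [34,[0,0,0.01],0]
    - [34,[0,0,0.01],0]

```text
time_s: 7.5
eef_pos: [0.5902, -0.2309, 0.1488]
eef_rot: [0.0, 0.751, 0.661, 0.0]
wrist_force: [1.3, 0.0, 0.9]
opening: 0.398
grasp_force: 0.5
```

```bash
cat > look.py <<'E'
from h import *
import fit,sys
v=np.array([.5665,-.2275,.030,-.132]);o=get_obs()
print(o["time_s"],np.round(o["eef_pos"],4),np.round(o["wrist_force"],1),o["opening"]*85.4)
for n in ["scene","wrist"]:
    p=camera(n);p["obs"]=o;C=cloud(p);save(p,sys.argv[1]+n);I=p["image"].astype(int)
    m=(I[...,0]>I[...,2]+40)&(I[...,0]>I[...,1]+25)&(I[...,0]>70)&(p["range_z"]>0)
    P=fit.loc(v,C[m])*1000;P=P[(abs(P[:,1])<65)&(P[:,2]>67)&(P[:,2]<200)&(abs(P[:,0])<90)]
    if len(P)<10: print(n,len(P));continue
    print(n,len(P),"zmax",np.percentile(P[:,2],98).round(1),"y",np.percentile(P[:,1],[1,99]).round(1))
    for z in range(70,190,6):
        Q=P[abs(P[:,2]-z)<3]
        if len(Q)>5: print("  z",z,"x",np.percentile(Q[:,0],[5,50,95]).round(1))
E
python3 look.py a
```

```text
7.5 [ 0.5902 -0.2309  0.1488] [1.3 0.  0.9] 33.993963740335914
scene 641 zmax 152.5 y [-54.1  52.4]
  z 76 x [-2.9 -2.2 -0.3]
  z 82 x [-2.9 -1.   1.2]
  z 88 x [-2.4  1.   4.2]
  z 94 x [ 1.1  4.7 11. ]
  z 100 x [ 2.9  6.7 11.2]
  z 106 x [ 5.6  9.8 11.6]
  z 112 x [10.2 11.4 14. ]
  z 118 x [10.5 12.8 15.9]
  z 124 x [11.4 13.8 16.5]
  z 130 x [13.7 17.1 19.5]
  z 136 x [16.2 19.4 43. ]
  z 142 x [19.4 33.3 42.8]
  z 148 x [23.2 31.1 40.8]
  z 154 x [24.5 28.8 37.3]
wrist 12665 zmax 147.9 y [-54.9  32.6]
  z 70 x [ 2.1 13.5 18.4]
  z 76 x [ 2.3 19.2 20.9]
  z 82 x [ 2.  21.3 23.4]
  z 88 x [ 6.5 24.4 25.2]
  z 94 x [ 4.7  8.1 20.9]
  z 100 x [10.8 19.  30.5]
  z 106 x [15.1 30.3 32.7]
  z 112 x [15.9 33.  34.9]
  z 118 x [17.8 33.8 37.2]
  z 124 x [19.9 35.5 39.7]
  z 130 x [22.5 38.5 42. ]
  z 136 x [31.6 44.  44.4]
  z 142 x [33.9 39.6 44.1]
  z 148 x [26.2 30.3 34.7]
```

Call:
play_rows:
  plan:
    - [36,[0,0.01,0],0]
    - [38,[0,0.02,0],0]
    - [40,[0,0.03,0],0]
    - [42,[0,0.04,0.005],0]
    - [44,[0,0.05,0.01],0]
    - [46,[0,0.06,0.015],0]
    - [48,[0,0.07,0.02],0]
    - [50,[0,0.08,0.025],0]
    - [50,[0,0.09,0.03],0]
    - [50,[0,0.09,0.03],0]

```text
time_s: 8.6
eef_pos: [0.6259, -0.2353, 0.136]
eef_rot: [-0.0, 0.75, 0.661, -0.0]
wrist_force: [0.1, -1.3, -0.1]
opening: 0.582
grasp_force: 0.0
```

```bash
python3 look.py b
```

```text
8.6 [ 0.6259 -0.2353  0.136 ] [ 0.1 -1.3 -0.1] 49.67463288557105
scene 252 zmax 142.9 y [-54.8  53.5]
  z 76 x [-10.1  -9.1  -7.7]
  z 82 x [-10.4  -8.9  -7.7]
  z 130 x [-9.1 -0.1  9.8]
  z 136 x [-9.1  0.6  8.9]
  z 142 x [-9.1 -2.3  8. ]
wrist 17399 zmax 135.2 y [-55.   47.7]
  z 70 x [ 0.7 11.7 12. ]
  z 76 x [ 7.4 10.  11.8]
  z 82 x [ 1.   9.6 11.7]
  z 88 x [-4.7  1.1  6.7]
  z 94 x [ 2.8 11.3 11.6]
  z 100 x [ 8.8 11.3 11.6]
  z 106 x [ 8.5 11.2 11.5]
  z 112 x [ 8.3 11.2 11.5]
  z 118 x [ 9.  11.1 11.4]
  z 124 x [10.  11.  11.3]
  z 130 x [-0.4 10.7 11.2]
  z 136 x [-7.8  1.2  9.6]
```

View pics/bwrist.png

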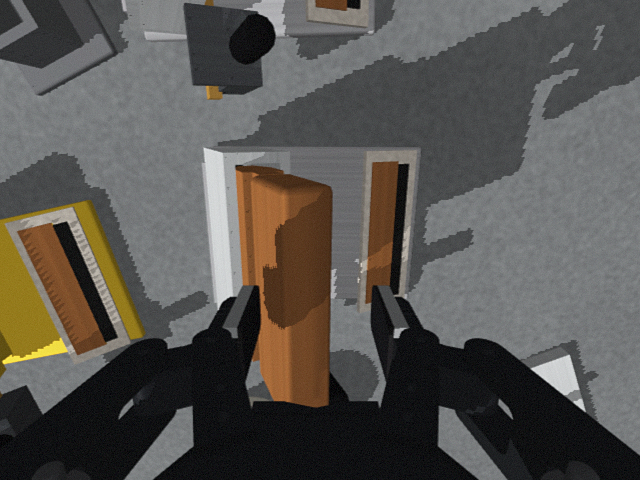

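Call:
play_rows:
  plan:
    - [50,[0,0,-0.04],0]
    - [50,[0,0,-0.09],0]
    - [50,[0,0,-0.11],0]
    - [0,[0,0.0215,-0.11],0]
    - [0,[0,0.0215,-0.11],0]
    - [0,[0,0.0215,-0.11],0]
    - [0,[0,0.0215,-0.11],0]
    - [0,[0,0.0215,-0.09],0]
    - [0,[0,0.0215,-0.065],0]
    - [0,[0,0.0215,-0.065],0]

```text
time_s: 9.7
eef_pos: [0.6327, -0.2356, 0.1595]
eef_rot: [-0.002, 0.751, 0.661, -0.001]
wrist_force: [-0.7, 0.2, -1.0]
opening: 0.001
grasp_force: 0.0
```

```bash
python3 look.py c|head -3; python3 - <<'E'
import cv2
a=cv2.imread("pics/cscene.png")[200:330,140:320];cv2.imwrite("pics/cc.png",cv2.resize(a,(720,520),interpolation=3))
E
```

```text
9.7 [ 0.6327 -0.2356  0.1595] [-0.7  0.2 -1. ] 0.10593523689799031
scene 282 zmax 142.3 y [-54.8  53.8]
  z 70 x [-10.1  -9.4  -9.1]
```

View pics/cc.png

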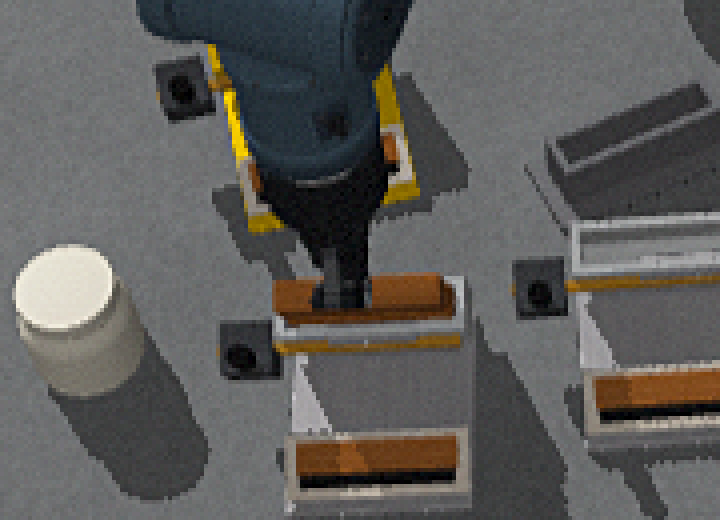

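Call:
play_rows:
  plan:
    - [0,[0,0,0],0]
    - [0,[0,-0.002,0.0045],0]
    - [0,[0,-0.004,0.009],0]
    - [0,[0,-0.006,0.0135],0]
    - [0,[0,-0.0085,0.018],0]
    - [0,[0,-0.0085,0.018],0]

```text
time_s: 10.4
eef_pos: [0.6305, -0.2358, 0.1549]
eef_rot: [-0.0, 0.751, 0.661, -0.0]
wrist_force: [0.2, 0.3, 0.6]
opening: -0.001
grasp_force: 0.0
```

Call:
play_rows:
  plan:
    - [0,[0,-0.002,0.0045],0]
    - [0,[0,-0.004,0.009],0]
    - [0,[0,-0.006,0.0135],0]
    - [0,[0,-0.006,0.0135],0]

```text
time_s: 10.8
eef_pos: [0.6296, -0.2361, 0.1512]
eef_rot: [0.002, 0.751, 0.661, 0.001]
wrist_force: [1.2, -0.0, 4.3]
opening: 0.0
grasp_force: 2.2
```

Call:
play_rows:
  plan:
    - [0,[0,-0.0016,0.0034],0]
    - [0,[0,-0.0032,0.0068],0]
    - [0,[0,-0.0048,0.0102],0]
    - [0,[0,-0.0064,0.0136],0]
    - [0,[0,-0.008,0.017],0]
    - [0,[0,-0.008,0.017],0]

```text
time_s: 11.4
eef_pos: [0.6248, -0.2351, 0.1425]
eef_rot: [-0.001, 0.751, 0.661, -0.0]
wrist_force: [1.1, -0.6, 2.4]
opening: 0.002
grasp_force: 1.1
```

Call:
play_rows:
  plan:
    - [0,[0,-0.0016,0.0034],0]
    - [0,[0,-0.0032,0.0068],0]
    - [0,[0,-0.0032,0.0068],0]

```text
time_s: 11.7
eef_pos: [0.6237, -0.235, 0.14]
eef_rot: [-0.0, 0.75, 0.661, -0.0]
wrist_force: [0.5, 0.6, 1.6]
opening: -0.001
grasp_force: 1.1
```

```bash
python3 look.py d
```

```text
11.7 [ 0.6237 -0.235   0.14  ] [0.5 0.6 1.6] -0.06428968581623914
scene 243 zmax 129.2 y [-54.5  53.3]
  z 70 x [-10.   -9.5  -8.5]
  z 112 x [-6.9  0.2  9.6]
  z 118 x [-9.9  0.7 10.8]
  z 124 x [-8.9 -0.2  9.9]
  z 130 x [-8.4  1.6  7.1]
wrist 8788 zmax 121.3 y [-54.9  46.9]
  z 70 x [-4.6  3.6  7. ]
  z 76 x [-4.1  2.7  8.9]
  z 82 x [10.8 11.7 12. ]
  z 88 x [11.  11.7 11.9]
  z 94 x [11.  11.6 11.9]
  z 100 x [10.3 11.5 11.8]
  z 106 x [10.4 11.5 11.8]
  z 112 x [11.  11.4 11.7]
  z 118 x [-7.4  3.4 11.3]
  z 124 x [-6.2  2.4  9. ]
```

Call:
play_rows:
  plan:
    - [0,[0,-0.001,0.0022],0]
    - [0,[0,-0.002,0.0044],0]
    - [0,[0,-0.002,0.0044],0]

```text
time_s: 12.1
eef_pos: [0.6234, -0.2352, 0.1389]
eef_rot: [0.0, 0.751, 0.661, 0.0]
wrist_force: [0.7, 0.0, 3.2]
opening: 0.001
grasp_force: 1.9
```

Call:
play_rows:
  plan:
    - [0,[0,-0.001,0.0022],0]
    - [0,[0,-0.001,0.0022],0]

```text
time_s: 12.3
eef_pos: [0.6234, -0.2352, 0.1388]
eef_rot: [0.001, 0.75, 0.661, 0.0]
wrist_force: [1.0, -0.2, 6.8]
opening: 0.001
grasp_force: 3.2
```

Call:
play_rows:
  plan:
    - [0,[0,-0.001,0.0022],0]
    - [0,[0,-0.001,0.0022],0]

```text
time_s: 12.5
eef_pos: [0.6236, -0.2353, 0.1386]
eef_rot: [0.002, 0.75, 0.661, 0.001]
wrist_force: [1.4, -0.2, 9.1]
opening: -0.0
grasp_force: 4.2
```

Call:
play_rows:
  plan:
    - [0,[0,-0.001,0.0022],0]
    - [0,[0,-0.002,0.0044],0]
    - [0,[0,-0.002,0.0044],0]

```text
time_s: 12.8
eef_pos: [0.6241, -0.2354, 0.1382]
eef_rot: [0.003, 0.75, 0.661, 0.002]
wrist_force: [2.7, 0.2, 12.6]
opening: 0.004
grasp_force: 6.2
```

Call:
play_rows:
  plan:
    - [0,[0,-0.001,0.0022],0]
    - [0,[0,-0.002,0.0044],0]
    - [0,[0,-0.002,0.0044],0]

```text
time_s: 13.1
eef_pos: [0.6246, -0.2356, 0.1378]
eef_rot: [0.004, 0.75, 0.661, 0.002]
wrist_force: [4.5, 2.1, 16.0]
opening: 0.003
grasp_force: 8.2
```

```bash
python3 look.py e
```

```text
13.1 [ 0.6246 -0.2356  0.1378] [ 4.5  2.1 16. ] 0.2733172594322179
scene 232 zmax 128.1 y [-54.5  54.3]
  z 70 x [-11.2  -9.9  13.4]
  z 112 x [-10.6  -2.5   5. ]
  z 118 x [-10.9   0.5   8. ]
  z 124 x [-10.5  -3.    7.8]
  z 130 x [-10.   -4.6   2.8]
wrist 9089 zmax 120.3 y [-54.7  47. ]
  z 70 x [-5.3  3.6  6.2]
  z 76 x [-5.2 10.1 10.5]
  z 82 x [ 9.4 10.5 10.8]
  z 88 x [ 9.4 10.3 10.6]
  z 94 x [ 9.5 10.2 10.4]
  z 100 x [ 8.3 10.  10.3]
  z 106 x [ 9.3  9.8 10.2]
  z 112 x [ 9.2  9.7 10. ]
  z 118 x [-9.   1.4  9.4]
  z 124 x [1.6 6.2 7. ]
```

```bash
cat > edge.py <<'E'
from h import *
import fit
v=np.array([.5665,-.2275,.030,-.132]);o=get_obs();p=camera("wrist");p["obs"]=o
P=fit.loc(v,cloud(p))*1000;I=p["image"].astype(int)
w=(I[...,0]>I[...,2]+40)&(I[...,0]>I[...,1]+25)
for y in (-45,-35,-25):
    s=abs(P[...,1]-y)<5
    f=P[s&w&(abs(P[...,0]-11)<2)&(P[...,2]>66)];t=P[s&w&(abs(P[...,0])<7)&(P[...,2]>112)&(P[...,2]<130)]
    r=P[s&~w&(abs(P[...,0]-15.5)<1.5)&(P[...,2]>58)&(P[...,2]<70)]
    lo=P[s&w&(P[...,2]<74)&(P[...,2]>60)&(P[...,0]>2)&(P[...,0]<13)]
    print(y,"face z",np.percentile(f[:,2],[1,99]).round(1),"top",np.median(t[:,2]).round(1) if len(t) else "", "rim",np.median(r[:,2]).round(1) if len(r) else "","shoulder",np.percentile(lo[:,2],[50,95]).round(1) if len(lo) else "")
E
python3 edge.py
```

```text
-45 face z [ 79.4 118.7] top 119.4 rim 64.4 shoulder [63.6 64.6]
-35 face z [ 78.8 118.8] top 119.4 rim 64.4 shoulder [63.6 64.6]
-25 face z [ 79.2 118.5] top 119.4 rim 64.3 shoulder [63.6 64.6]
```

Call:
play_rows:
  plan:
    - [0,[0,0.005,-0.012],0]
    - [0,[0,0.02,-0.05],0]
    - [0,[0,0.045,-0.1],0]
    - [0,[-0.07,0.045,-0.1],0]
    - [0,[-0.15,0.045,-0.1],0]
    - [0,[-0.22,0.045,-0.1],0]
    - [0,[-0.286,0.045,-0.1],0]
    - [0,[-0.286,0.045,-0.1],0]
    - [0,[-0.286,0.045,-0.1],0]

```text
time_s: 14.15
eef_pos: [0.6233, -0.3504, 0.1719]
eef_rot: [-0.001, 0.751, 0.66, -0.0]
wrist_force: [0.2, -0.1, 0.7]
opening: -0.0
grasp_force: 0.0
```

```bash
cat > k.py <<'E'
from h import *
import fit
v=np.array([.5665,-.2275,.030,-.132]);o=get_obs();t=o["eef_pos"]-v[:3];e=np.array([np.cos(v[3]),np.sin(v[3])])
print(o["time_s"],"f",t[:2]@e,"ys",-(t[1]*e[0]-t[0]*e[1]),"h",o["eef_pos"][2],o["wrist_force"])
E
python3 k.py; python3 edge.py; python3 look.py f|tail -12; python3 - <<'E'
from h import *
import fit
v=np.array([.5665,-.2275,.030,-.132]);
for n in ["scene","top"]:
    p=camera(n);P=fit.loc(v,cloud(p))*1000;d=(p["image"].max(-1)<70)
    K=P[d&(abs(P[...,1]-80)<35)&(abs(P[...,0]+33)<15)&(P[...,2]>78)&(P[...,2]<106)];print(n,len(K),np.percentile(K,[2,50,98],axis=0).round(1).tolist() if len(K) else "")
E
```

```text
14.15 f 0.07243426967007469 ys 0.1143180753054313 h 0.17194145068939867 [ 0.20186202 -0.08182123  0.68839317]
  z 124 x [-8.3  0.2  9.9]
  z 130 x [-9.4 -0.2  5.3]
wrist 9676 zmax 120.4 y [-19.3  54.1]
  z 76 x [11.8 12.  12.1]
  z 82 x [11.8 12.1 12.3]
  z 88 x [11.8 12.  12.3]
  z 94 x [11.7 12.  12.3]
  z 100 x [11.7 12.  12.3]
  z 106 x [11.7 12.  12.3]
  z 112 x [11.6 11.9 12.2]
  z 118 x [-6.8  2.8 11.5]
  z 124 x [-5.4  1.9  8.6]
scene 41 [[-41.0, 68.5, 78.4], [-33.5, 81.9, 97.7], [-19.5, 96.6, 105.6]]
top 0 Traceback (most recent call last):
  File "edge.py", line 11, in <module>
    print(y,"face z",np.percentile(f[:,2],[1,99]).round(1),"top",np.median(t[:,2]).round(1) if len(t) else "", "rim",np.median(r[:,2]).round(1) if len(r) else "","shoulder",np.percentile(lo[:,2],[50,95]).round(1) if len(lo) else "")
                     ~~~~~~~~~~~~~^^^^^^^^^^^^^^^
    return _quantile_unchecked(
        a, q, axis, out, overwrite_input, method, keepdims, weights)
    return _ureduce(a,
                    func=_quantile_ureduce_func,
    ...<5 lines>...
                    overwrite_input=overwrite_input,
                    method=method)
    r = func(a, **kwargs)
    result = _quantile(arr,
                       quantiles=q,
    ...<2 lines>...
                       out=out,
                       weights=wgt)
    slices_having_nans = np.isnan(arr[-1, ...])
                                  ~~~^^^^^^^^^
IndexError: index -1 is out of bounds for axis 0 with size 0
```

```bash
sed -i 's/(-45,-35,-25)/(0,15,30,40)/; s/    print(y,"face/    if len(f): print(y,"face/' edge.py; python3 edge.py
```

```text
0 face z [ 79.8 120.5] top 119.5 rim 64.5 shoulder [63.6 65. ]
15 face z [ 79.3 120.4] top 119.5 rim 64.5 shoulder [63.6 64.6]
30 face z [ 79.4 120.3] top 119.5 rim 64.4 shoulder [63.6 65. ]
40 face z [ 79.3 120.3] top 119.5 rim 64.6 shoulder [63.6 64.7]
```

View pics/fwrist.png

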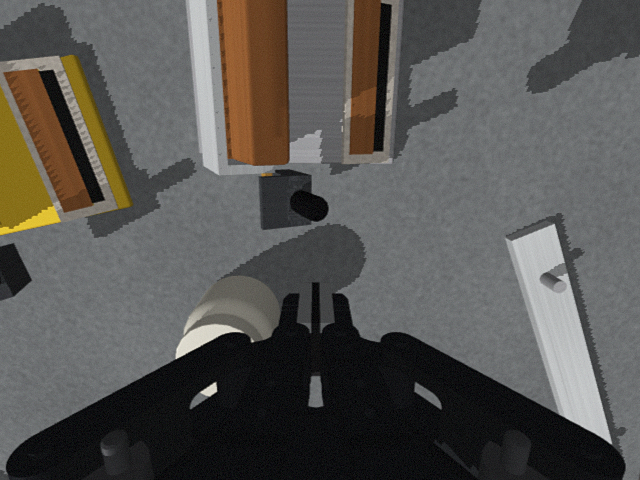

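Call:
play_rows:
  plan:
    - [0,[0,0.0115,0.07],0]
    - [0,[0,0.0115,0.13],0]
    - [0,[0,0.0115,0.17],0]
    - [0,[0,0.0115,0.19],0]
    - [0,[0,0.0115,0.19],0]
    - [0,[0.01,0.0115,0.19],0]
    - [0,[0.02,0.0115,0.19],0]
    - [0,[0.03,0.0115,0.19],0]
    - [0,[0.04,0.0115,0.19],0]

```text
time_s: 15.35
eef_pos: [0.6315, -0.3356, 0.0987]
eef_rot: [0.001, 0.75, 0.661, -0.0]
wrist_force: [0.6, -2.3, 1.5]
opening: 0.003
grasp_force: 1.1
```

```bash
python3 k.py
```

```text
15.35 f 0.07864630066076056 ys 0.09862762217552952 h 0.09874662556769563 [ 0.61675568 -2.27650872  1.47706291]
```

Call:
play_rows:
  plan:
    - [0,[0.01,0,0],0]
    - [0,[0.02,0,0],0]
    - [0,[0.03,0,0],0]
    - [0,[0.04,0,0],0]
    - [0,[0.045,0,0],0]

```text
time_s: 15.85
eef_pos: [0.6331, -0.3168, 0.0973]
eef_rot: [-0.0, 0.75, 0.661, -0.0]
wrist_force: [-0.1, -2.3, 1.3]
opening: 0.001
grasp_force: 1.0
```

Call:
play_rows:
  plan:
    - [0,[0.01,0,0],0]
    - [0,[0.02,0,0],0]
    - [0,[0.03,0,0],0]
    - [0,[0.035,0,0],0]
    - [0,[0.035,0,0],0]

```text
time_s: 16.35
eef_pos: [0.6348, -0.3039, 0.0974]
eef_rot: [0.0, 0.75, 0.661, -0.0]
wrist_force: [-0.1, -4.7, 0.3]
opening: 0.002
grasp_force: 2.1
```

```bash
python3 k.py
```

```text
16.35 f 0.07776718476005016 ys 0.06669688062289529 h 0.09736563182342564 [-0.12534127 -4.74914798  0.25777696]
```

Force is rising at the expected stop (ys 66.7); press a little more.

Call:
play_rows:
  plan:
    - [0,[0.004,0,0],0]
    - [0,[0.008,0,0],0]
    - [0,[0.008,0,0],0]
    - [0,[0.008,0,0],0]

```text
time_s: 16.75
eef_pos: [0.6349, -0.3035, 0.0975]
eef_rot: [0.002, 0.751, 0.66, -0.001]
wrist_force: [-0.6, -11.4, -0.1]
opening: 0.001
grasp_force: 6.1
```

```bash
python3 k.py
```

```text
16.75 f 0.07777992197538477 ys 0.06635252722787956 h 0.09753004312574104 [ -0.55642485 -11.44039358  -0.12007905]
```

At the stop. Back off and rise, then check.

Call:
play_rows:
  plan:
    - [0,[-0.015,0,0],0]
    - [0,[-0.04,0,0],0]
    - [0,[-0.06,0,0],0]
    - [0,[-0.06,0,-0.06],0]
    - [0,[-0.06,0,-0.15],0]
    - [0,[-0.06,0,-0.25],0]
    - [0,[-0.06,0,-0.25],0]
    - [0,[-0.06,0,-0.25],0]

```text
time_s: 17.55
eef_pos: [0.6328, -0.3245, 0.199]
eef_rot: [0.001, 0.75, 0.661, 0.0]
wrist_force: [0.1, -0.6, -0.2]
opening: 0.001
grasp_force: 0.0
```

```bash
python3 k.py; python3 edge.py; python3 look.py g | tail -9; python3 - <<'E'
from h import *
import fit
v=np.array([.5665,-.2275,.030,-.132]);o=get_obs();p=camera("wrist");p["obs"]=o
P=fit.loc(v,cloud(p))*1000;d=(p["image"].max(-1)<60)
K=P[d&(abs(P[...,1]-60)<45)&(abs(P[...,0]+33)<12)&(P[...,2]>80)&(P[...,2]<104)];print(len(K),np.percentile(K,[2,50,98],axis=0).round(1).tolist())
E
```

```text
17.55 f 0.07853904938691125 ys 0.08745190541021326 h 0.19897031360016543 [ 0.07243603 -0.613516   -0.22052865]
0 face z [ 79.  120.2] top 119.5 rim 64.5 shoulder [63.5 64.9]
15 face z [ 79.4 120.5] top 119.5 rim 64.3 shoulder [63.9 64.7]
30 face z [ 79.5 120.3] top 119.4 rim 64.6 shoulder [63.6 64.7]
40 face z [ 79.2 120.2] top 119.5 rim 64.6 shoulder [63.6 64.6]
wrist 10472 zmax 122.0 y [-50.2  53. ]
  z 82 x [11.5 11.8 12. ]
  z 88 x [11.5 11.8 12.1]
  z 94 x [11.5 11.8 12.1]
  z 100 x [11.5 11.8 12. ]
  z 106 x [11.5 11.8 12.1]
  z 112 x [11.5 11.8 12.1]
  z 118 x [-7.1  3.6 11.7]
  z 124 x [-6.6  1.4  9.3]
630 [[-39.1, 40.3, 81.0], [-29.7, 46.8, 101.6], [-25.5, 54.4, 103.5]]
```

View pics/gwrist.png

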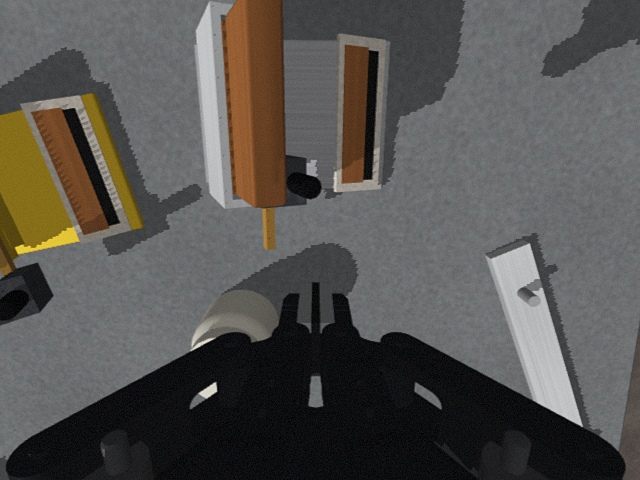

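The knob (303,185) is now at slot y of about 47 mm, which is the stop. The squeegee is home and the arm is clear, so I'm handing in.

```bash
python3 -c "
from bench import *
print(hand_in())"
```

```text
the job is handed in; nothing more can be done
None
```

The squeegee is fully home in the middle-sized slot, its keeper is pushed across against the stop, and the job is handed in. The hand-in returned no verdict; my last measurements put the squeegee and the keeper knob within about 1 mm of their target positions, with the arm clear.

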